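Tip the nuts out of the flap-front caddy

ROBOT

A 6-joint arm with a two-finger parallel gripper is mounted at the origin on a cart in front of the work surface, level with it; the furniture and walls round the work are solid. World frame = base frame: x ahead of the robot, y to its left, z up, the work surface at z = 0. Lengths are in m, angles in rad, forces in N, time in s.
With the tool pointing down it reaches from about 0.375 to 0.9 m from the base axis. Payload 3.1 kg.
Tool frame: the origin (TCP) lies midway between the tips of the shut fingers; the grasp point (between the pads) lies 19 mm behind it (manip.grasp_offset is the distance from the TCP to the grasp point, in m); z points along the fingers, y is the line along which they close (so a half turn about z gives the same grasp; the last joint's range is limited). The gripper opens to 85 mm and grips with 20 to 120 N. Pads are 22 mm wide; open, the fingers measure 114 mm over their backs; the gripper's body (76 mm by 85 mm) begins 54 mm behind the grasp point. The pads swing forward as they close: fully open they stand 13 mm farther back than shut.
Start: joints at [1.091, 0.527, 1.433, -0, 1.181, -0.178], TCP at [0.185, 0.597, 0.203] pointing down, gripper open.
Joint ranges: [-3.08, 3.08], [-0.75, 2.2], [0.22, 2.44], [-1.43, 4.57], [0, 2.65], [-2.85, 2.85]. Speed limits (rad/s): [2.79, 2.79, 3.14, 3.14, 3.14, 3.14].

INTERFACE

Orientations are given as a unit quaternion [x, y, z, w].
In Python, from station import sensors, cams, order, manip gives the robot as it stands.
- The arm moves only by the tool move_arm, never from a script. Its argument "targets" is a list of rows, each an object of numbers: "dx", "dy", "dz": the shift along the world's x, y, z normalised to -1 to 1, where 1 is 25 mm; "rx", "ry", "rz": the turn, a rotation vector about the world's x, y, z normalised to -1 to 1, where 1 is 30 degrees. A call has exactly 10 rows; each row shifts and turns the commanded pose from where the row before left it; what a row does not reach is not made up. A row lasts 1/8 s, in which the tool goes at most 62.5 mm and 10.7 degrees, less where a joint would pass 70% of its speed; a pose out of reach is approached as far as the arm can. A call with a number of a shift or a turn outside -1 to 1 is refused whole. A call with a gripper value outside its range is refused whole. "claw" is the opening in per cent of the stroke, from 0 (shut) to 100 (fully open), set as the call begins (left out, the last holds). The fingers move at their own pace and stop on an object; "newtons" is the grip in N (left out, the last holds). Time passes only in rows, so rows that do not move let the fingers close, or fill a call up. It gives the time, the measured TCP pose, the force, the opening and the grip force at its end, in the units of the state.
- sensors.sense(): the state, without advancing time (a new reading comes with each control period).
- cams.snapshot(name): name is "side" or "top"; returns the picture (480x640x3 uint8, red, green, blue); there is no depth.
- cams.camera_model(name): a dict with "fx", "fy", "cx", "cy" (pixels), "extrinsics" (4x4, takes a point from world to camera coordinates). Camera axes: x right, y down, z forward; pixel columns grow to the right and rows downward; lengths in m; the calibration is good to about 2 mm. A picture is of the moment at which its call begins. camera_model takes no time and is no camera call.
- order.sign_off(): hands the job in; it is judged then, once.
The state is a dict: "t": time; "q": joint angles; "qd": joint speeds; "tau": joint torques, N m; "tcp_pos": TCP position; "tool_rot": TCP orientation; "force": force on the tool from outside, world axes, zero at the start; "ft_torque": the same for the moment, N m; "finger_gap": opening from 0.0 (shut) to 1.0 (fully open); "gripper_force": force on a finger pad.
Only numpy, scipy, OpenCV 4.12 (cv2) and the standard library are available. Lean on these libraries where they do the work, as an engineer would, in place of code of your own. Each camera call takes 0.05 s, during which the arm holds its last target. There are 200 camera calls.

TASK

Empty the little flap-front caddy into the white bowl. Lift it out of its holder and stand it upright on the free table top; then let go and take it again across its two plain sides, so that the flap can swing, and tip it low over the bowl just far enough that all three nuts slide out into the bowl, never past a quarter turn and without spilling any. Finally stand the empty caddy upright on the table and let go, with the bowl and the things lying about left where they were.

Things in the scene. Friction and masses are not known exactly. Their poses are not given: they have to be found in the camera images.
- holder: Dark steel parking bay fixed to the table, 84 x 76 mm, 66 mm high. Origin at the centre of its underside, z up. 4 mm base; two 5 mm thick, 50 mm long side cheeks (at y = +-33.5 mm, 66 mm high, level with the caddy's roof, 4 mm from the caddy's sides) hide the caddy's sides; both ends (+x and -x) are open except for a lip 10 mm high at x = +-36 mm. The caddy stands in it and comes out straight up.
- caddy: Loose grey-painted metal box, 60 mm long (x) x 54 mm wide (y) x 62 mm high, 3 mm walls, clear flat roof, about 0.24 kg with its contents. Origin at the centre of its underside, z up. Front (-x) is a flap, rear (+x) and sides (+-y) are plain walls. It starts in the holder with its underside 4 mm above the table and its axes parallel to the holder's. Gripped front to back the flap is pinned shut; gripped across the sides the flap is free.
- flap (a joint): Bare steel flap that is the caddy's whole front wall, 3 mm thick, hung from a hinge along the top front edge (28 mm in front of the caddy's centre, 60 mm above its underside). 0 rad = shut, grows as its lower edge swings outward, up to 1.7. No catch and no spring: it hangs plumb by its weight, so it opens by about as much as the caddy is tipped front-down and falls shut when the caddy is upright. It reaches 58 mm below the hinge.
- caddy_sill (a point): Middle of the front edge of the caddy's inner floor (28 mm in front of its centre, 4.5 mm above its underside), over which the nuts slide out; its axes are the caddy's.
- nut_a: Steel hex nut, 22 x 19 x 10 mm, 20 g, origin at the centre of its underside; lies in the caddy at the start. The nuts lie flat on a slick plastic liner whose top is 4.5 mm above the caddy's underside; they begin to slide at 18 to 25 degrees of tipping and 45 to 55 degrees empties it.
- nut_b: Second nut, the same.
- nut_c: Third nut, the same.
- bowl: White plastic bowl, 119 mm across the rim, 66 mm high, foot 68 mm across, loose, 0.15 kg. Origin at the centre of its underside, z up.
- screw_box: Small carton, 56 x 85 x 41 mm, loose bystander; origin at the centre of its underside.
- tape_measure: Tape measure, 36 x 84 x 70 mm, loose bystander; origin at the centre of its underside.
- wrench: Small wrench lying flat, 26 x 148 x 6 mm (long in its own y), loose bystander; origin at the centre of its underside.

How it is judged:
By the outcome, as a careful person would: the job done as asked, in the order asked, and still so for the second after the job is handed in, with the robot touching nothing.
It also fails if it takes over 59 s, if anything falls off the work surface, if the arm or the gripper's body presses on something with over 40 N, if the wrist force passes 120 N, or if a joint passes its speed limit or range.

## Working session

There is one attempt and no reset: what is moved stays moved. The work goes in short steps, Python scripts to look and compute and a tool call to move; the robot and the scene stay as the last step left them, time stands still between calls to the robot, and variables do not carry over. Pictures are saved under pics/ and viewed, at most 10 in all, crops included, and the job is handed in when it is done.

Besides the shell and the picture viewer there is one more tool, called after "Emit:" as name([rows], argument=value, ...), one row to a line, values as JSON. move_arm: Moves the arm, as the interface text tells. Scaled input: -1 to 1 covers 25 mm each way for a shift and 30 degrees each way for a turn. Its arguments: {"type":"object","properties":{"targets":{"type":"array"},"claw":{"type":"number"},"newtons":{"type":"number"}},"required":["targets"]}

```bash
ls; mkdir -p pics; python3 - <<'E'
from station import sensors,cams,order,manip
import cv2,numpy as np
np.set_printoptions(precision=4,suppress=True)
for n in("top","side"):
    cv2.imwrite(f"pics/{n}0.png",cams.snapshot(n)[:,:,::-1])
    m=cams.camera_model(n);print(n,m['fx'],m['fy'],m['cx'],m['cy']);print(np.array(m['extrinsics']))
print(sensors.sense(),manip.grasp_offset)
E
```

```text
pics
top 591.4419022068049 591.4419022068049 317.8677875075677 238.7871123924634
[[ 0.0536 -0.9986  0.0025 -0.0042]
 [-0.9752 -0.0528 -0.2147  0.6451]
 [ 0.2145  0.0091 -0.9767  0.8912]
 [ 0.      0.      0.      1.    ]]
side 471.46300813402286 471.46300813402286 317.89649448372415 232.91335449953792
[[ 0.5454 -0.8381 -0.0115 -0.3518]
 [-0.6903 -0.4414 -0.5733  0.4808]
 [ 0.4754  0.3206 -0.8193  0.6315]
 [ 0.      0.      0.      1.    ]]
{'t': 0.1, 'q': array([ 1.0915,  0.5284,  1.4338,  0.    ,  1.1814, -0.1785]), 'qd': array([ 0.0017, -0.0008, -0.0033, -0.0018, -0.001 ,  0.0016]), 'tau': array([ -0.0003, -44.3307, -17.8586,  -0.0002,   0.0039,  -0.    ]), 'tcp_pos': array([0.1848, 0.5963, 0.2025]), 'tool_rot': array([ 0.1498,  0.9887, -0.001 , -0.0003]), 'force': array([-0.0026,  0.398 , -0.1881]), 'ft_torque': array([-0.0613, -0.0821,  0.0145]), 'gripper_force': 0.0, 'finger_gap': 1.0008795418215224} 0.0187
```

View pics/top0.png

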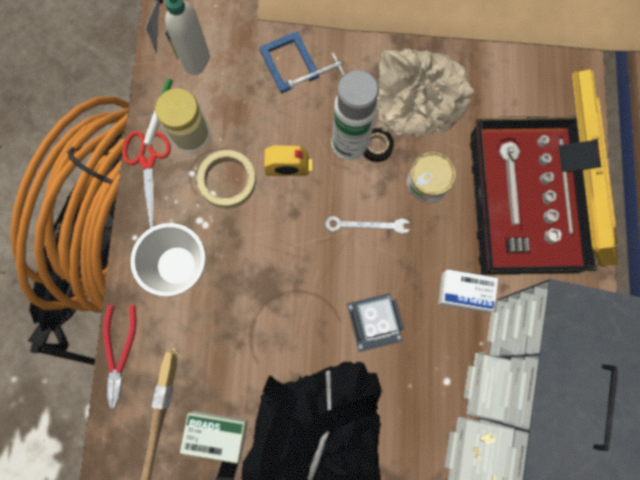

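View pics/side0.png

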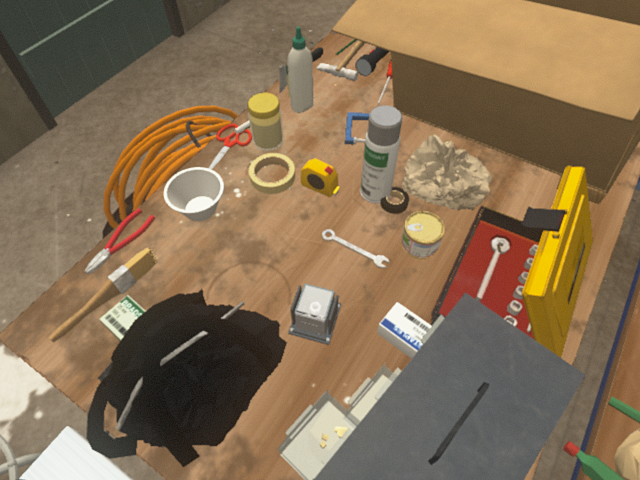

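The top view shows the bowl at (168,260), caddy in holder at (376,321), wrench (367,225), screw box (469,290) and tape measure (288,160). The side view shows the caddy at (316,310) and the bowl at (195,193). I'll enlarge the caddy to find which end is the flap.

```bash
cat > h.py <<'E'
import numpy as np,cv2
from station import sensors,cams,order,manip
np.set_printoptions(precision=4,suppress=True)
def ray(n,uv):
    m=cams.camera_model(n);E=np.array(m['extrinsics']);R,t=E[:3,:3],E[:3,3]
    d=R.T@np.array([(uv[0]-m['cx'])/m['fx'],(uv[1]-m['cy'])/m['fy'],1]);return -R.T@t,d
def onz(n,uv,z):
    o,d=ray(n,uv);return o+d*(z-o[2])/d[2]
def px(n,p):
    m=cams.camera_model(n);E=np.array(m['extrinsics']);c=E[:3,:3]@np.array(p)+E[:3,3]
    return np.array([m['fx']*c[0]/c[2]+m['cx'],m['fy']*c[1]/c[2]+m['cy']])
E
python3 - <<'E'
from h import *
a=cv2.imread('pics/top0.png')[280:362,335:415];b=cv2.imread('pics/side0.png')[270:352,275:355]
cv2.imwrite('pics/c0.png',np.hstack([cv2.resize(x,(400,410),interpolation=cv2.INTER_CUBIC) for x in(a,b)]))
for n,u in(("top",(376,315)),("side",(317,303))): print(n,onz(n,u,.066))
for n,u in(("top",(168,259)),("side",(194,194))): print('bowl',onz(n,u,.066))
print(onz("top",(367,225),.003),onz("top",(469,285),.041),onz("top",(288,157),.07))
print([onz("top",u,0.02)[:2] for u in((270,380),(380,370),(120,300),(350,130),(430,170))])
E
```

```text
top [ 0.5266 -0.0682  0.066 ]
side [ 0.5207 -0.08    0.066 ]
bowl [0.5987 0.2711 0.066 ]
bowl [0.5894 0.2576 0.066 ]
[ 0.6885 -0.0534  0.003 ] [ 0.5864 -0.2221  0.041 ] [0.7819 0.0881 0.07  ]
[array([0.4164, 0.0962]), array([ 0.4419, -0.082 ]), array([0.5328, 0.3559]), array([ 0.857 , -0.0156]), array([ 0.7897, -0.1592])]
```

View pics/c0.png

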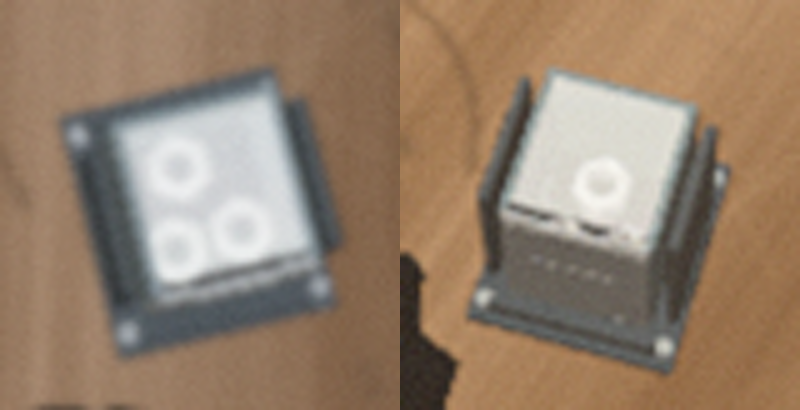

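Crop (5x): the hinge edge with dark gaps and the bare-steel face is on the side toward the robot (image bottom). Roof corners are about (118,125), (277,95), (318,250), (155,300) in the left half. Next I'll measure the corners and the bowl.

```bash
python3 - <<'E'
from h import *
T=[(118,125),(277,95),(318,250),(155,300)]; S=[(550,72),(695,105),(648,250),(505,208)]
P=np.array([onz("top",(335+x/5,280+y/5),.066) for x,y in T]);Q=np.array([onz("side",(275+(x-400)/5,270+y/5),.066) for x,y in S])
for A in(P,Q):
    print(A[:,:2],A.mean(0)[:2],[np.linalg.norm(A[i]-A[(i+1)%4]) for i in range(4)])
    d=A[0]+A[1]-A[2]-A[3];e=A[0]+A[3]-A[1]-A[2];print(np.degrees([np.arctan2(d[1],d[0]),np.arctan2(-e[0],e[1])]))
# holder base corners bolts (top): 
B=np.array([onz("top",(335+x/5,280+y/5),.004)[:2] for x,y in[(62,118),(0,0),(335,300),(118,355)]]);print(B)
# bowl rim ellipse by mask
for n,(x0,y0,x1,y1) in(("top",(120,210,220,310)),("side",(155,160,235,230))):
    im=cv2.imread(f'pics/{n}0.png')[y0:y1,x0:x1]; hsv=cv2.cvtColor(im,cv2.COLOR_BGR2HSV)
    m=((hsv[...,1]<50)&(hsv[...,2]>90)).astype('uint8')*255
    m=cv2.morphologyEx(m,cv2.MORPH_OPEN,np.ones((5,5)))
    c=max(cv2.findContours(m,0,1)[0],key=cv2.contourArea); h=cv2.convexHull(c)[:,0]+[x0,y0]
    p=np.array([onz(n,u,.066)[:2] for u in h]);print(n,h.min(0),h.max(0))
    cc,r=cv2.minEnclosingCircle(p.astype('float32'));print('rim circ',cc,r)
print([onz("top",u,.066)[:2] for u in((132,260),(205,260),(168,225),(168,296))],[onz("side",u,.066)[:2] for u in((165,192),(224,192))])
E
```

```text
[[ 0.5409 -0.04  ]
 [ 0.5533 -0.0903]
 [ 0.5049 -0.1046]
 [ 0.4866 -0.0538]] [ 0.5214 -0.0722] [np.float64(0.051831261031077276), np.float64(0.05039480025873341), np.float64(0.054064387668765236), np.float64(0.056083696003298926)]
[15.2683 16.8446]
[[ 0.5394 -0.0429]
 [ 0.5557 -0.0922]
 [ 0.5014 -0.1077]
 [ 0.4883 -0.0591]] [ 0.5212 -0.0755] [np.float64(0.05188247397379002), np.float64(0.05640582592703647), np.float64(0.05027367040380126), np.float64(0.053569994670912134)]
[16.7264 16.742 ]
[[ 0.5491 -0.025 ]
 [ 0.5883 -0.002 ]
 [ 0.493  -0.119 ]
 [ 0.471  -0.047 ]]
top [130 210] [205 296]
rim circ (0.6113718152046204, 0.28002235293388367) 0.0756450966000557
side [164 167] [223 215]
rim circ (0.5967096090316772, 0.2624918818473816) 0.06596376746892929
[array([0.5939, 0.3291]), array([0.6003, 0.2112]), array([0.6551, 0.2772]), array([0.5389, 0.2646])] [array([0.5619, 0.3103]), array([0.6256, 0.2104])]
```

Emit:
move_arm([
  {"dx":1,"dy":-0.8},
  {"dx":1,"dy":-0.8,"rz":-0.2},
  {"dx":1,"dy":-0.8,"rz":-0.2},
  {"dx":1,"dy":-0.8,"rz":-0.2},
  {"dx":1,"dy":-0.8,"rz":-0.2},
  {"dx":1,"dy":-0.8,"rz":-0.2},
  {"dx":1,"dy":-0.8,"rz":-0.2},
  {"dx":1,"dy":-0.8,"rz":-0.2},
  {"dx":1,"dy":-0.8,"rz":-0.2},
  {"dx":1,"dy":-0.8,"rz":-0.2},
], claw=100, newtons=40)

```text
schema error: expected keys dx, dy, dz, rx, ry, rz
```

Emit:
move_arm([
  {"dx":0.16,"dy":-0.94},
  {"dx":0.16,"dy":-0.94},
  {"dx":0.16,"dy":-0.94},
  {"dx":0.16,"dy":-0.94},
  {"dx":0.16,"dy":-0.94},
  {"dx":0.16,"dy":-0.94},
  {"dx":0.16,"dy":-0.94},
  {"dx":0.16,"dy":-0.94},
  {"dx":0.16,"dy":-0.94},
  {"dx":0.16,"dy":-0.94},
])

```text
schema error: expected keys dx, dy, dz, rx, ry, rz
```

Emit:
move_arm([
  {"dx":0.16,"dy":-0.94},
  {"dx":0.16,"dy":-0.94},
  {"dx":0.16,"dy":-0.94},
  {"dx":0.16,"dy":-0.94,"rz":-0.08},
  {"dx":0.16,"dy":-0.94},
  {"dx":0.16,"dy":-0.94},
  {"dx":0.16,"dy":-0.94},
  {"dx":0.16,"dy":-0.94},
  {"dx":0.16,"dy":-0.94},
  {"dx":0.16,"dy":-0.94},
])

```text
schema error: expected keys dx, dy, dz, rx, ry, rz
```

Emit:
move_arm([
  {"dx":1,"dy":-0.8,"dz":0,"rx":0,"ry":0,"rz":0},
  {"dx":1,"dy":-0.8,"dz":0,"rx":0,"ry":0,"rz":-0.2},
  {"dx":1,"dy":-0.8,"dz":0,"rx":0,"ry":0,"rz":-0.2},
  {"dx":1,"dy":-0.8,"dz":0,"rx":0,"ry":0,"rz":-0.2},
  {"dx":1,"dy":-0.8,"dz":0,"rx":0,"ry":0,"rz":-0.2},
  {"dx":1,"dy":-0.8,"dz":0,"rx":0,"ry":0,"rz":-0.2},
  {"dx":1,"dy":-0.8,"dz":0,"rx":0,"ry":0,"rz":-0.2},
  {"dx":1,"dy":-0.8,"dz":0,"rx":0,"ry":0,"rz":-0.2},
  {"dx":1,"dy":-0.8,"dz":0,"rx":0,"ry":0,"rz":-0.2},
  {"dx":1,"dy":-0.8,"dz":0,"rx":0,"ry":0,"rz":-0.2},
], claw=100, newtons=40)

```text
t: 1.35
tcp_pos: [0.4356, 0.3961, 0.203]
tool_rot: [0.584, 0.812, -0.0, -0.0]
force: [0.1, 0.4, -0.9]
finger_gap: 1.001
gripper_force: 0.0
```

Emit:
move_arm([
  {"dx":0.16,"dy":-0.94,"dz":0,"rx":0,"ry":0,"rz":0},
  {"dx":0.16,"dy":-0.94,"dz":0,"rx":0,"ry":0,"rz":0},
  {"dx":0.16,"dy":-0.94,"dz":0,"rx":0,"ry":0,"rz":0},
  {"dx":0.16,"dy":-0.94,"dz":0,"rx":0,"ry":0,"rz":0},
  {"dx":0.16,"dy":-0.94,"dz":0,"rx":0,"ry":0,"rz":0},
  {"dx":0.16,"dy":-0.94,"dz":0,"rx":0,"ry":0,"rz":0},
  {"dx":0.16,"dy":-0.94,"dz":0,"rx":0,"ry":0,"rz":0},
  {"dx":0.16,"dy":-0.94,"dz":0,"rx":0,"ry":0,"rz":0},
  {"dx":0.16,"dy":-0.94,"dz":0,"rx":0,"ry":0,"rz":0},
  {"dx":0.16,"dy":-0.94,"dz":0,"rx":0,"ry":0,"rz":0},
])

```text
t: 2.6
tcp_pos: [0.4749, 0.1611, 0.2031]
tool_rot: [0.582, 0.813, -0.0, -0.0]
force: [0.5, 0.8, -0.1]
finger_gap: 1.003
gripper_force: 0.0
```

Emit:
move_arm([
  {"dx":0.16,"dy":-0.94,"dz":0,"rx":0,"ry":0,"rz":-0.08},
  {"dx":0.16,"dy":-0.94,"dz":0,"rx":0,"ry":0,"rz":0},
  {"dx":0.16,"dy":-0.94,"dz":0,"rx":0,"ry":0,"rz":0},
  {"dx":0.16,"dy":-0.94,"dz":0,"rx":0,"ry":0,"rz":0},
  {"dx":0.16,"dy":-0.94,"dz":0,"rx":0,"ry":0,"rz":0},
  {"dx":0.16,"dy":-0.94,"dz":0,"rx":0,"ry":0,"rz":0},
  {"dx":0.16,"dy":-0.94,"dz":0,"rx":0,"ry":0,"rz":0},
  {"dx":0.16,"dy":-0.94,"dz":0,"rx":0,"ry":0,"rz":0},
  {"dx":0.16,"dy":-0.94,"dz":0,"rx":0,"ry":0,"rz":0},
  {"dx":0.16,"dy":-0.94,"dz":0,"rx":0,"ry":0,"rz":0},
])

```text
t: 3.85
tcp_pos: [0.5149, -0.0737, 0.2031]
tool_rot: [0.599, 0.801, -0.0, -0.0]
force: [0.2, -0.2, 1.0]
finger_gap: 0.995
gripper_force: 0.0
```

Emit:
move_arm([
  {"dx":0.16,"dy":0,"dz":-0.7,"rx":0,"ry":0,"rz":0},
  {"dx":0,"dy":0,"dz":-0.7,"rx":0,"ry":0,"rz":0},
  {"dx":0,"dy":0,"dz":-0.7,"rx":0,"ry":0,"rz":0},
  {"dx":0,"dy":0,"dz":-0.7,"rx":0,"ry":0,"rz":0},
  {"dx":0,"dy":0,"dz":-0.7,"rx":0,"ry":0,"rz":0},
  {"dx":0,"dy":0,"dz":-0.7,"rx":0,"ry":0,"rz":0},
  {"dx":0,"dy":0,"dz":-0.7,"rx":0,"ry":0,"rz":0},
  {"dx":0,"dy":0,"dz":-0.6,"rx":0,"ry":0,"rz":0},
  {"dx":0,"dy":0,"dz":-0.3,"rx":0,"ry":0,"rz":0},
  {"dx":0,"dy":0,"dz":0,"rx":0,"ry":0,"rz":0},
])

```text
t: 5.1
tcp_pos: [0.5189, -0.073, 0.0579]
tool_rot: [0.599, 0.801, -0.0, -0.001]
force: [0.8, -0.5, 0.6]
finger_gap: 1.003
gripper_force: 0.0
```

```bash
python3 - <<'E'
from h import *
a=cams.snapshot("side")[:,:,::-1][200:360,220:420]
b=cams.snapshot("top")[:,:,::-1][230:390,300:450]
cv2.imwrite('pics/c1.png',np.hstack([cv2.resize(a,None,fx=2.2,fy=2.2,interpolation=2),cv2.resize(b,None,fx=2.2,fy=2.2,interpolation=2)]))
E
```

```text
(no output)
```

View pics/c1.png

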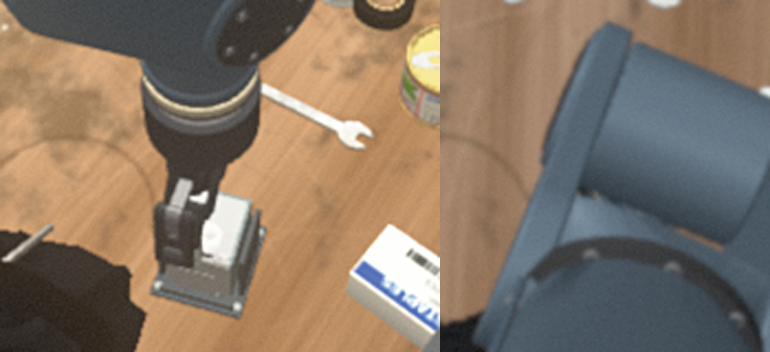

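```bash
python3 - <<'E'
from h import *
for p in [(.471,-.087,.071),(.4905,-.082,.066),(.4905,-.082,.02)]: print((px("side",p)-[220,200])*2.2)
E
```

```text
[184.5577 279.1394]
[193.7451 258.2648]
[195.4059 283.0187]
```

The finger stands in front of the flap at (178,240) and the other behind; both straddle the caddy, a few mm to its left. I'll descend with a small shift, grip and lift.

Emit:
move_arm([
  {"dx":0,"dy":-0.1,"dz":-0.3,"rx":0,"ry":0,"rz":0},
  {"dx":0,"dy":0,"dz":-0.3,"rx":0,"ry":0,"rz":0},
  {"dx":0,"dy":0,"dz":-0.3,"rx":0,"ry":0,"rz":0},
  {"dx":0,"dy":0,"dz":-0.3,"rx":0,"ry":0,"rz":0},
  {"dx":0,"dy":0,"dz":-0.2,"rx":0,"ry":0,"rz":0},
  {"dx":0,"dy":0,"dz":0,"rx":0,"ry":0,"rz":0},
  {"dx":0,"dy":0,"dz":0,"rx":0,"ry":0,"rz":0},
  {"dx":0,"dy":0,"dz":0,"rx":0,"ry":0,"rz":0},
  {"dx":0,"dy":0,"dz":0,"rx":0,"ry":0,"rz":0},
  {"dx":0,"dy":0,"dz":0,"rx":0,"ry":0,"rz":0},
])

```text
t: 6.45
tcp_pos: [0.5192, -0.0756, 0.0235]
tool_rot: [0.599, 0.801, 0.0, 0.0]
force: [-0.7, 0.4, 1.2]
finger_gap: 1.004
gripper_force: 0.0
```

Emit:
move_arm([
  {"dx":0,"dy":0,"dz":0,"rx":0,"ry":0,"rz":0},
  {"dx":0,"dy":0,"dz":0,"rx":0,"ry":0,"rz":0},
  {"dx":0,"dy":0,"dz":0,"rx":0,"ry":0,"rz":0},
  {"dx":0,"dy":0,"dz":0,"rx":0,"ry":0,"rz":0},
  {"dx":0,"dy":0,"dz":0,"rx":0,"ry":0,"rz":0},
  {"dx":0,"dy":0,"dz":0,"rx":0,"ry":0,"rz":0},
  {"dx":0,"dy":0,"dz":0,"rx":0,"ry":0,"rz":0},
  {"dx":0,"dy":0,"dz":0,"rx":0,"ry":0,"rz":0},
  {"dx":0,"dy":0,"dz":0,"rx":0,"ry":0,"rz":0},
  {"dx":0,"dy":0,"dz":0,"rx":0,"ry":0,"rz":0},
], claw=0, newtons=45)

```text
t: 7.7
tcp_pos: [0.5197, -0.0756, 0.024]
tool_rot: [0.599, 0.801, 0.0, 0.001]
force: [0.5, 0.8, 6.7]
finger_gap: 0.68
gripper_force: 47.5
```

Emit:
move_arm([
  {"dx":0,"dy":0,"dz":0.2,"rx":0,"ry":0,"rz":0},
  {"dx":0,"dy":0,"dz":0.5,"rx":0,"ry":0,"rz":0},
  {"dx":0,"dy":0,"dz":0.8,"rx":0,"ry":0,"rz":0},
  {"dx":0,"dy":0,"dz":0.8,"rx":0,"ry":0,"rz":0},
  {"dx":0,"dy":0,"dz":0.8,"rx":0,"ry":0,"rz":0},
  {"dx":0,"dy":0,"dz":0.5,"rx":0,"ry":0,"rz":0},
  {"dx":0.1,"dy":0.3,"dz":0,"rx":0,"ry":0,"rz":0},
  {"dx":0.2,"dy":0.6,"dz":0,"rx":0,"ry":0,"rz":0},
  {"dx":0.2,"dy":0.9,"dz":0,"rx":0,"ry":0,"rz":0},
  {"dx":0.2,"dy":0.9,"dz":0,"rx":0,"ry":0,"rz":0},
])

```text
t: 8.95
tcp_pos: [0.5362, -0.0063, 0.1123]
tool_rot: [0.599, 0.801, -0.0, -0.001]
force: [-0.2, 0.6, -2.5]
finger_gap: 0.684
gripper_force: 49.2
```

Emit:
move_arm([
  {"dx":0.2,"dy":0.9,"dz":0,"rx":0,"ry":0,"rz":0},
  {"dx":0.2,"dy":0.9,"dz":0,"rx":0,"ry":0,"rz":0},
  {"dx":0.2,"dy":0.9,"dz":0,"rx":0,"ry":0,"rz":0},
  {"dx":0.2,"dy":0.8,"dz":-0.2,"rx":0,"ry":0,"rz":0},
  {"dx":0.1,"dy":0.4,"dz":-0.5,"rx":0,"ry":0,"rz":0},
  {"dx":0,"dy":0,"dz":-0.7,"rx":0,"ry":0,"rz":0},
  {"dx":0,"dy":0,"dz":-0.7,"rx":0,"ry":0,"rz":0},
  {"dx":0,"dy":0,"dz":-0.7,"rx":0,"ry":0,"rz":0},
  {"dx":0,"dy":0,"dz":-0.5,"rx":0,"ry":0,"rz":0},
  {"dx":0,"dy":0,"dz":-0.2,"rx":0,"ry":0,"rz":0},
])

```text
t: 10.2
tcp_pos: [0.5586, 0.0893, 0.0247]
tool_rot: [0.599, 0.8, -0.001, -0.001]
force: [0.2, -0.1, -2.8]
finger_gap: 0.682
gripper_force: 49.2
```

```bash
python3 - <<'E'
from h import *
cv2.imwrite('pics/s2.png',cams.snapshot("side")[:,:,::-1])
s=sensors.sense();print(s['tcp_pos'],s['force'],s['q'])
E
```

```text
[0.5586 0.0893 0.0247] [ 0.2761 -0.1638 -2.3509] [-0.0389  0.7115  1.7133 -0.0001  0.7185 -0.3243]
```

View pics/s2.png

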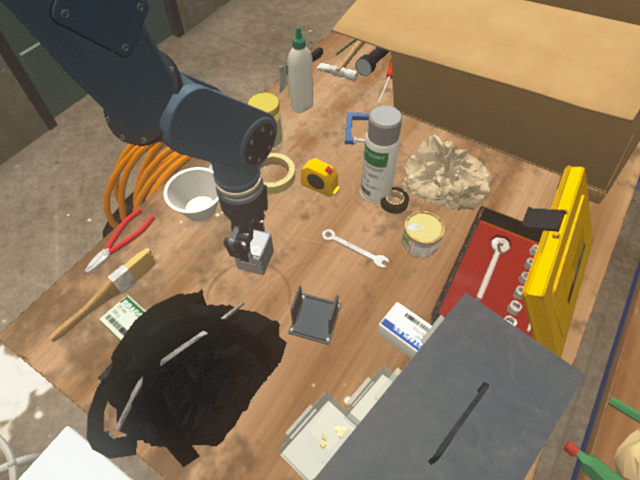

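The caddy is lifted at (253,250), the holder at (315,315) is empty, and the bowl is clear at (195,193). I'll lower the last few mm, release and raise.

Emit:
move_arm([
  {"dx":0,"dy":0,"dz":-0.06,"rx":0,"ry":0,"rz":0},
  {"dx":0,"dy":0,"dz":-0.05,"rx":0,"ry":0,"rz":0},
  {"dx":0,"dy":0,"dz":-0.04,"rx":0,"ry":0,"rz":0},
  {"dx":0,"dy":0,"dz":-0.02,"rx":0,"ry":0,"rz":0},
  {"dx":0,"dy":0,"dz":0,"rx":0,"ry":0,"rz":0},
  {"dx":0,"dy":0,"dz":0,"rx":0,"ry":0,"rz":0},
  {"dx":0,"dy":0,"dz":0,"rx":0,"ry":0,"rz":0},
  {"dx":0,"dy":0,"dz":0,"rx":0,"ry":0,"rz":0},
  {"dx":0,"dy":0,"dz":0,"rx":0,"ry":0,"rz":0},
  {"dx":0,"dy":0,"dz":0,"rx":0,"ry":0,"rz":0},
])

```text
t: 11.5
tcp_pos: [0.5591, 0.0894, 0.0217]
tool_rot: [0.599, 0.801, -0.0, -0.0]
force: [0.7, -0.2, -2.5]
finger_gap: 0.678
gripper_force: 49.2
```

Emit:
move_arm([
  {"dx":0,"dy":0,"dz":-0.03,"rx":0,"ry":0,"rz":0},
  {"dx":0,"dy":0,"dz":-0.03,"rx":0,"ry":0,"rz":0},
  {"dx":0,"dy":0,"dz":0,"rx":0,"ry":0,"rz":0},
  {"dx":0,"dy":0,"dz":0,"rx":0,"ry":0,"rz":0},
  {"dx":0,"dy":0,"dz":0,"rx":0,"ry":0,"rz":0},
  {"dx":0,"dy":0,"dz":0,"rx":0,"ry":0,"rz":0},
  {"dx":0,"dy":0,"dz":0,"rx":0,"ry":0,"rz":0},
  {"dx":0,"dy":0,"dz":0,"rx":0,"ry":0,"rz":0},
  {"dx":0,"dy":0,"dz":0,"rx":0,"ry":0,"rz":0},
  {"dx":0,"dy":0,"dz":0,"rx":0,"ry":0,"rz":0},
])

```text
t: 12.75
tcp_pos: [0.5591, 0.0894, 0.0202]
tool_rot: [0.599, 0.801, 0.0, 0.0]
force: [-0.8, -0.3, -2.7]
finger_gap: 0.676
gripper_force: 49.2
```

Emit:
move_arm([
  {"dx":0,"dy":0,"dz":-0.03,"rx":0,"ry":0,"rz":0},
  {"dx":0,"dy":0,"dz":-0.03,"rx":0,"ry":0,"rz":0},
  {"dx":0,"dy":0,"dz":0,"rx":0,"ry":0,"rz":0},
  {"dx":0,"dy":0,"dz":0,"rx":0,"ry":0,"rz":0},
  {"dx":0,"dy":0,"dz":0,"rx":0,"ry":0,"rz":0},
  {"dx":0,"dy":0,"dz":0,"rx":0,"ry":0,"rz":0},
  {"dx":0,"dy":0,"dz":0,"rx":0,"ry":0,"rz":0},
  {"dx":0,"dy":0,"dz":0,"rx":0,"ry":0,"rz":0},
  {"dx":0,"dy":0,"dz":0,"rx":0,"ry":0,"rz":0},
  {"dx":0,"dy":0,"dz":0,"rx":0,"ry":0,"rz":0},
])

```text
t: 14.0
tcp_pos: [0.5593, 0.0894, 0.02]
tool_rot: [0.599, 0.801, 0.0, 0.0]
force: [-1.4, -0.8, 7.1]
finger_gap: 0.68
gripper_force: 50.2
```

Emit:
move_arm([
  {"dx":0,"dy":0,"dz":0,"rx":0,"ry":0,"rz":0},
  {"dx":0,"dy":0,"dz":0,"rx":0,"ry":0,"rz":0},
  {"dx":0,"dy":0,"dz":0,"rx":0,"ry":0,"rz":0},
  {"dx":0,"dy":0,"dz":0,"rx":0,"ry":0,"rz":0},
  {"dx":0,"dy":0,"dz":0,"rx":0,"ry":0,"rz":0},
  {"dx":0,"dy":0,"dz":0.3,"rx":0,"ry":0,"rz":0},
  {"dx":0,"dy":0,"dz":0.6,"rx":0,"ry":0,"rz":0},
  {"dx":0,"dy":0,"dz":1,"rx":0,"ry":0,"rz":0},
  {"dx":0,"dy":0,"dz":1,"rx":0,"ry":0,"rz":0},
  {"dx":0,"dy":0,"dz":0.5,"rx":0,"ry":0,"rz":0},
], claw=100)

```text
t: 15.25
tcp_pos: [0.5602, 0.0894, 0.1061]
tool_rot: [0.599, 0.801, 0.001, 0.001]
force: [-0.4, 0.1, -0.7]
finger_gap: 0.999
gripper_force: 0.0
```

Emit:
move_arm([
  {"dx":0,"dy":0,"dz":0,"rx":0,"ry":0,"rz":-0.3},
  {"dx":0,"dy":0,"dz":0,"rx":0,"ry":0,"rz":-0.3},
  {"dx":0,"dy":0,"dz":0,"rx":0,"ry":0,"rz":-0.3},
  {"dx":0,"dy":0,"dz":0,"rx":0,"ry":0,"rz":-0.3},
  {"dx":0,"dy":0,"dz":0,"rx":0,"ry":0,"rz":-0.3},
  {"dx":0,"dy":0,"dz":0,"rx":0,"ry":0,"rz":-0.3},
  {"dx":0,"dy":0,"dz":0,"rx":0,"ry":0,"rz":-0.3},
  {"dx":0,"dy":0,"dz":0,"rx":0,"ry":0,"rz":-0.3},
  {"dx":0,"dy":0,"dz":0,"rx":0,"ry":0,"rz":-0.3},
  {"dx":0,"dy":0,"dz":0,"rx":0,"ry":0,"rz":-0.3},
])

```text
t: 16.5
tcp_pos: [0.5589, 0.0894, 0.1039]
tool_rot: [0.99, 0.14, -0.0, -0.0]
force: [0.6, -0.1, 0.1]
finger_gap: 0.999
gripper_force: 0.0
```

```bash
python3 - <<'E'
from h import *
cv2.imwrite('pics/s3.png',cv2.resize(cams.snapshot("side")[:,:,::-1][160:320,150:350],None,fx=3,fy=3,interpolation=2))
s=sensors.sense();print(s['tcp_pos'],s['tool_rot'],s['q'])
for p in [(.5303,.0809,.062),(.5380,.055,.062),(.5227,.1068,.062),(.5588,.0894,.062)]: print((px("side",p)-[150,160])*3)
E
```

```text
[0.5589 0.0895 0.1039] [ 0.9904  0.1382 -0.0001 -0.    ] [-0.0387  0.5839  1.6725  0.      0.8855  1.2548]
[287.7261 290.324 ]
[329.4513 300.8407]
[246.5533 279.804 ]
[305.3531 251.128 ]
```

View pics/s3.png

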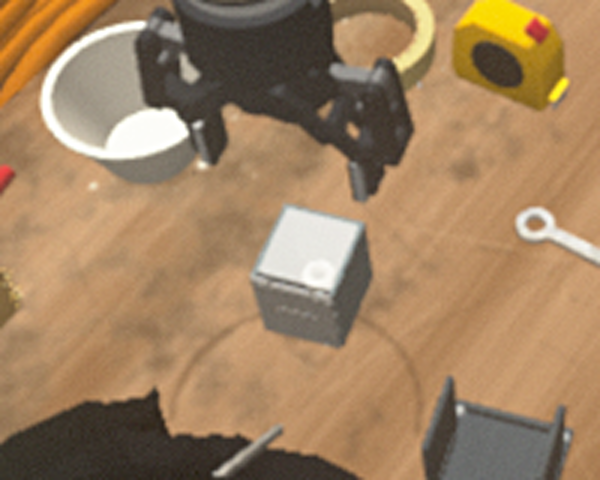

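The caddy stands upright with its roof centre at (310,249) and its flap shut facing the robot. The fingers are turned across its sides and clear. The caddy is about 2 mm to the right of the prediction, so I'll descend with a small shift and grip.

Emit:
move_arm([
  {"dx":0,"dy":-0.1,"dz":-0.3,"rx":0,"ry":0,"rz":0},
  {"dx":0,"dy":0,"dz":-0.5,"rx":0,"ry":0,"rz":0},
  {"dx":0,"dy":0,"dz":-0.5,"rx":0,"ry":0,"rz":0},
  {"dx":0,"dy":0,"dz":-0.5,"rx":0,"ry":0,"rz":0},
  {"dx":0,"dy":0,"dz":-0.5,"rx":0,"ry":0,"rz":0},
  {"dx":0,"dy":0,"dz":-0.5,"rx":0,"ry":0,"rz":0},
  {"dx":0,"dy":0,"dz":-0.3,"rx":0,"ry":0,"rz":0},
  {"dx":0,"dy":0,"dz":-0.1,"rx":0,"ry":0,"rz":0},
  {"dx":0,"dy":0,"dz":0,"rx":0,"ry":0,"rz":0},
  {"dx":0,"dy":0,"dz":0,"rx":0,"ry":0,"rz":0},
])

```text
t: 17.8
tcp_pos: [0.5595, 0.0869, 0.0241]
tool_rot: [0.99, 0.142, 0.0, 0.0]
force: [-0.2, -0.0, 0.6]
finger_gap: 1.001
gripper_force: 0.0
```

Emit:
move_arm([
  {"dx":0,"dy":0,"dz":0,"rx":0,"ry":0,"rz":0},
  {"dx":0,"dy":0,"dz":0,"rx":0,"ry":0,"rz":0},
  {"dx":0,"dy":0,"dz":0,"rx":0,"ry":0,"rz":0},
  {"dx":0,"dy":0,"dz":0,"rx":0,"ry":0,"rz":0},
  {"dx":0,"dy":0,"dz":0,"rx":0,"ry":0,"rz":0},
  {"dx":0,"dy":0,"dz":0,"rx":0,"ry":0,"rz":0},
  {"dx":0,"dy":0,"dz":0,"rx":0,"ry":0,"rz":0},
  {"dx":0,"dy":0,"dz":0,"rx":0,"ry":0,"rz":0},
  {"dx":0,"dy":0,"dz":0,"rx":0,"ry":0,"rz":0},
  {"dx":0,"dy":0,"dz":0,"rx":0,"ry":0,"rz":0},
], claw=0, newtons=55)

```text
t: 19.05
tcp_pos: [0.5591, 0.0873, 0.0245]
tool_rot: [0.99, 0.142, 0.0, -0.0]
force: [-2.2, 2.0, 5.5]
finger_gap: 0.603
gripper_force: 56.7
```

Emit:
move_arm([
  {"dx":0,"dy":0,"dz":0.3,"rx":0,"ry":0,"rz":0},
  {"dx":0,"dy":0,"dz":0.6,"rx":0,"ry":0,"rz":0},
  {"dx":0,"dy":0,"dz":0.8,"rx":0,"ry":0,"rz":0},
  {"dx":0,"dy":0,"dz":0.8,"rx":0,"ry":0,"rz":0},
  {"dx":0,"dy":0,"dz":0.5,"rx":0,"ry":0,"rz":0},
  {"dx":0.1,"dy":0.1,"dz":0.2,"rx":0,"ry":0,"rz":0},
  {"dx":0.2,"dy":0.3,"dz":0,"rx":0,"ry":0,"rz":0},
  {"dx":0.3,"dy":0.5,"dz":0,"rx":0,"ry":0,"rz":0},
  {"dx":0.3,"dy":0.6,"dz":0,"rx":0,"ry":0,"rz":0},
  {"dx":0.3,"dy":0.7,"dz":0,"rx":0,"ry":0,"rz":0},
])

```text
t: 20.3
tcp_pos: [0.5895, 0.1433, 0.1031]
tool_rot: [0.99, 0.142, -0.0, -0.0]
force: [0.5, -0.1, -2.4]
finger_gap: 0.611
gripper_force: 58.0
```

Emit:
move_arm([
  {"dx":0.3,"dy":0.7,"dz":0,"rx":0,"ry":0,"rz":0},
  {"dx":0.3,"dy":0.7,"dz":0,"rx":0,"ry":0,"rz":0},
  {"dx":0.3,"dy":0.7,"dz":0,"rx":0,"ry":0,"rz":0},
  {"dx":0.3,"dy":0.7,"dz":0,"rx":0,"ry":0,"rz":0},
  {"dx":0.3,"dy":0.7,"dz":0,"rx":0,"ry":0,"rz":0},
  {"dx":0.3,"dy":0.7,"dz":0,"rx":0,"ry":0,"rz":0},
  {"dx":0.3,"dy":0.6,"dz":0,"rx":0,"ry":0,"rz":0},
  {"dx":0.2,"dy":0.5,"dz":0,"rx":0,"ry":0,"rz":0},
  {"dx":0.2,"dy":0.2,"dz":0,"rx":0,"ry":0,"rz":0},
  {"dx":0.1,"dy":0.1,"dz":0,"rx":0,"ry":0,"rz":0},
])

```text
t: 21.55
tcp_pos: [0.6544, 0.282, 0.1036]
tool_rot: [0.99, 0.142, -0.0, 0.0]
force: [0.5, -0.6, -3.1]
finger_gap: 0.609
gripper_force: 58.0
```

```bash
python3 - <<'E'
from h import *
a=cams.snapshot("side")[:,:,::-1][120:270,120:300]
b=cams.snapshot("top")[:,:,::-1][190:340,90:270]
cv2.imwrite('pics/c4.png',np.hstack([cv2.resize(x,None,fx=2.2,fy=2.2,interpolation=2) for x in(a,b)]))
s=sensors.sense();print(s['tcp_pos'],s['tool_rot'],s['q'],s['force'])
E
```

```text
[0.6544 0.2817 0.1036] [ 0.9898  0.1422 -0.      0.0001] [ 0.2501  0.7534  1.2732 -0.0002  1.1151  1.5357] [-0.694   0.2276 -2.7708]
```

View pics/c4.png

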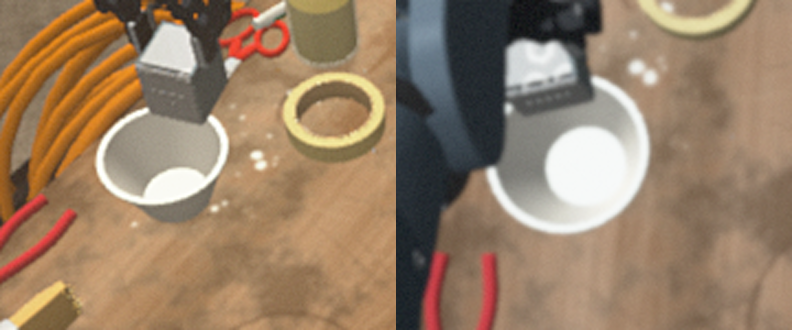

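The caddy sits over the back of the bowl. In the top crop its front edge runs (520,112)–(593,97) and the bowl centre is at (568,155), so it is laterally centred and the sill is about 38 mm behind centre. I'll tip about the sill, edging about 6 mm forward.

Emit:
move_arm([
  {"dx":-0.12,"dy":-0.035,"dz":0.045,"rx":0.0234,"ry":-0.08,"rz":0},
  {"dx":-0.12,"dy":-0.035,"dz":0.045,"rx":0.0234,"ry":-0.08,"rz":0},
  {"dx":-0.12,"dy":-0.035,"dz":0.045,"rx":0.0234,"ry":-0.08,"rz":0},
  {"dx":-0.04,"dy":-0.01,"dz":0.045,"rx":0.0234,"ry":-0.08,"rz":0},
  {"dx":-0.045,"dy":-0.013,"dz":0.04,"rx":0.0234,"ry":-0.08,"rz":0},
  {"dx":-0.045,"dy":-0.013,"dz":0.04,"rx":0.0234,"ry":-0.08,"rz":0},
  {"dx":-0.045,"dy":-0.013,"dz":0.04,"rx":0.0234,"ry":-0.08,"rz":0},
  {"dx":-0.045,"dy":-0.013,"dz":0.04,"rx":0.0234,"ry":-0.08,"rz":0},
  {"dx":-0.05,"dy":-0.015,"dz":0.03,"rx":0.0234,"ry":-0.08,"rz":0},
  {"dx":-0.05,"dy":-0.015,"dz":0.03,"rx":0.0234,"ry":-0.08,"rz":0},
])

```text
t: 22.9
tcp_pos: [0.6365, 0.2762, 0.1138]
tool_rot: [0.966, 0.139, 0.214, -0.03]
force: [0.0, -0.7, -2.4]
finger_gap: 0.613
gripper_force: 58.0
```

Emit:
move_arm([
  {"dx":-0.05,"dy":-0.015,"dz":0.03,"rx":0.0234,"ry":-0.08,"rz":0},
  {"dx":-0.05,"dy":-0.015,"dz":0.03,"rx":0.0234,"ry":-0.08,"rz":0},
  {"dx":-0.055,"dy":-0.016,"dz":0.02,"rx":0.0234,"ry":-0.08,"rz":0},
  {"dx":-0.055,"dy":-0.016,"dz":0.02,"rx":0.0234,"ry":-0.08,"rz":0},
  {"dx":-0.055,"dy":-0.016,"dz":0.02,"rx":0.0234,"ry":-0.08,"rz":0},
  {"dx":-0.055,"dy":-0.016,"dz":0.02,"rx":0.0234,"ry":-0.08,"rz":0},
  {"dx":-0.055,"dy":-0.016,"dz":0.01,"rx":0.0234,"ry":-0.08,"rz":0},
  {"dx":-0.055,"dy":-0.016,"dz":0.01,"rx":0.0234,"ry":-0.08,"rz":0},
  {"dx":-0.055,"dy":-0.016,"dz":0.01,"rx":0.0234,"ry":-0.08,"rz":0},
  {"dx":-0.055,"dy":-0.016,"dz":0.01,"rx":0.0234,"ry":-0.08,"rz":0},
])

```text
t: 24.15
tcp_pos: [0.6244, 0.2904, 0.118]
tool_rot: [0.933, 0.142, 0.322, -0.07]
force: [-0.4, 0.6, -2.3]
finger_gap: 0.606
gripper_force: 58.1
```

Emit:
move_arm([
  {"dx":0,"dy":0,"dz":0,"rx":0,"ry":0,"rz":0},
  {"dx":0,"dy":0,"dz":0,"rx":0,"ry":0,"rz":0},
  {"dx":0,"dy":0,"dz":0,"rx":0,"ry":0,"rz":0},
  {"dx":0,"dy":0,"dz":0,"rx":0,"ry":0,"rz":0},
  {"dx":0,"dy":0,"dz":0,"rx":0,"ry":0,"rz":0},
  {"dx":0,"dy":0,"dz":0,"rx":0,"ry":0,"rz":0},
  {"dx":0,"dy":0,"dz":0,"rx":0,"ry":0,"rz":0},
  {"dx":0,"dy":0,"dz":0,"rx":0,"ry":0,"rz":0},
  {"dx":0,"dy":0,"dz":0,"rx":0,"ry":0,"rz":0},
  {"dx":0,"dy":0,"dz":0,"rx":0,"ry":0,"rz":0},
])

```text
t: 25.4
tcp_pos: [0.6241, 0.291, 0.1174]
tool_rot: [0.934, 0.143, 0.321, -0.07]
force: [0.1, -1.1, -2.9]
finger_gap: 0.609
gripper_force: 58.1
```

```bash
python3 - <<'E'
from h import *
a=cams.snapshot("side")[:,:,::-1][120:270,120:300]
b=cams.snapshot("top")[:,:,::-1][190:340,90:270]
cv2.imwrite('pics/c5.png',np.hstack([cv2.resize(x,None,fx=2.2,fy=2.2,interpolation=2) for x in(a,b)]))
s=sensors.sense();print(s['tcp_pos'],s['tool_rot'],s['q'],s['force'])
E
```

```text
[0.6241 0.291  0.1174] [ 0.9335  0.1427  0.3214 -0.0701] [ 0.2355  0.611   1.9033  2.0153  0.09   -0.4859] [-0.0663  0.1379 -2.0372]
```

View pics/c5.png

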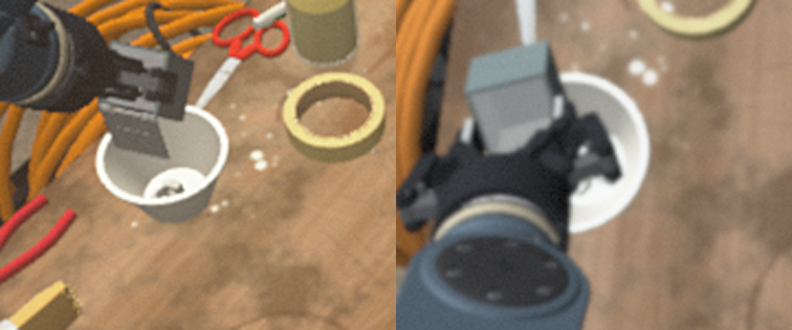

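At about 38° the wrist has come close to straight (q5≈0.09), so the turn stalled and the tool drifted about 17 mm to +y. Nuts are visible in the bowl at (170,188). I'll shift back sideways and finish the tipping gently.

Emit:
move_arm([
  {"dx":0.02,"dy":-0.07,"dz":0,"rx":0.0112,"ry":-0.038,"rz":0},
  {"dx":0.02,"dy":-0.07,"dz":0,"rx":0.0112,"ry":-0.038,"rz":0},
  {"dx":0.02,"dy":-0.07,"dz":0,"rx":0.0112,"ry":-0.038,"rz":0},
  {"dx":0.02,"dy":-0.07,"dz":0,"rx":0.0112,"ry":-0.038,"rz":0},
  {"dx":0.02,"dy":-0.07,"dz":0,"rx":0.0112,"ry":-0.038,"rz":0},
  {"dx":0.02,"dy":-0.07,"dz":0,"rx":0.0112,"ry":-0.038,"rz":0},
  {"dx":0.02,"dy":-0.07,"dz":0,"rx":0.0112,"ry":-0.038,"rz":0},
  {"dx":0.02,"dy":-0.07,"dz":0,"rx":0.0112,"ry":-0.038,"rz":0},
  {"dx":0.02,"dy":-0.07,"dz":0,"rx":0.0112,"ry":-0.038,"rz":0},
  {"dx":0.02,"dy":-0.07,"dz":0,"rx":0.0112,"ry":-0.038,"rz":0},
])

```text
t: 26.75
tcp_pos: [0.6289, 0.2738, 0.1172]
tool_rot: [0.895, 0.14, 0.415, -0.083]
force: [0.8, -0.3, -2.2]
finger_gap: 0.611
gripper_force: 58.1
```

```bash
python3 - <<'E'
from h import *
from scipy.spatial.transform import Rotation as R
s=sensors.sense();M=R.from_quat(s['tool_rot']).as_matrix();print(s['tcp_pos'],s['q'],s['force'],'\n',M,np.degrees(np.arccos(-M[2,2])))
a=cams.snapshot("side")[150:220,155:235]
cv2.imwrite('pics/c6.png',cv2.resize(a[:,:,::-1],None,fx=7,fy=7,interpolation=2))
E
```

```text
[0.6289 0.2738 0.1172] [ 0.1875  0.6837  2.047   2.8616  0.4727 -1.384 ] [ 0.8334 -0.3148 -2.2327] 
 [[ 0.6162  0.3191  0.7201]
 [ 0.1813 -0.9472  0.2646]
 [ 0.7665 -0.0325 -0.6415]] 50.09966578067088
```

Emit:
move_arm([
  {"dx":0,"dy":0,"dz":0,"rx":0,"ry":0,"rz":0},
  {"dx":0,"dy":0,"dz":0,"rx":0,"ry":0,"rz":0},
  {"dx":0,"dy":0,"dz":0,"rx":0,"ry":0,"rz":0},
  {"dx":0,"dy":0,"dz":0,"rx":0,"ry":0,"rz":0},
  {"dx":0,"dy":0,"dz":0,"rx":0,"ry":0,"rz":0},
  {"dx":0,"dy":0,"dz":0,"rx":0,"ry":0,"rz":0},
  {"dx":0,"dy":0,"dz":0,"rx":0,"ry":0,"rz":0},
  {"dx":0,"dy":0,"dz":0,"rx":0,"ry":0,"rz":0},
  {"dx":0,"dy":0,"dz":0,"rx":0,"ry":0,"rz":0},
  {"dx":0,"dy":0,"dz":0,"rx":0,"ry":0,"rz":0},
])

```text
t: 28.05
tcp_pos: [0.6289, 0.274, 0.1173]
tool_rot: [0.895, 0.14, 0.415, -0.083]
force: [-0.1, 0.5, -0.8]
finger_gap: 0.606
gripper_force: 58.1
```

```bash
python3 - <<'E'
from h import *
a=cams.snapshot("side")[150:220,155:235]; b=cams.snapshot("top")[215:305,125:215]
cv2.imwrite('pics/c6.png',np.hstack([cv2.resize(x[:,:,::-1],(400,360),interpolation=2) for x in (a,b)]))
E
```

```text
(no output)
```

View pics/c6.png

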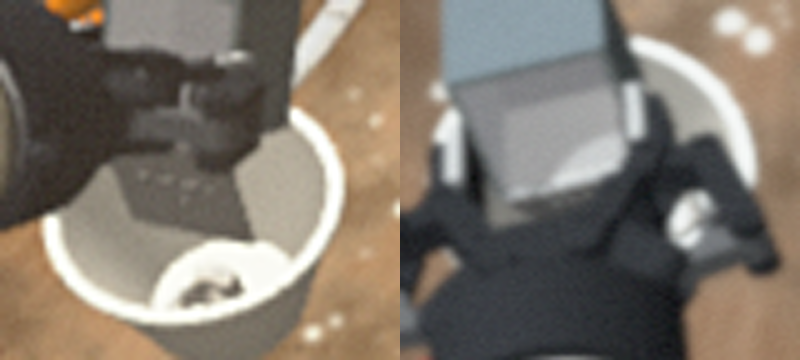

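The top crop looks through the clear roof at (560,110) and shows an empty floor. The nuts lie on the bowl's bottom at (215,285) in the left crop. I'll lift straight out, clear the bowl, and right the caddy away from it.

Emit:
move_arm([
  {"dx":0,"dy":0,"dz":0.3,"rx":0,"ry":0,"rz":0},
  {"dx":0,"dy":0,"dz":0.6,"rx":0,"ry":0,"rz":0},
  {"dx":0,"dy":0,"dz":0.8,"rx":0,"ry":0,"rz":0},
  {"dx":0,"dy":0,"dz":0.8,"rx":0,"ry":0,"rz":0},
  {"dx":0,"dy":0,"dz":0.8,"rx":0,"ry":0,"rz":0},
  {"dx":0,"dy":-0.4,"dz":0.3,"rx":0,"ry":0,"rz":0},
  {"dx":0,"dy":-0.8,"dz":0,"rx":0,"ry":0,"rz":0},
  {"dx":0,"dy":-1,"dz":0,"rx":0,"ry":0,"rz":0},
  {"dx":0,"dy":-1,"dz":0,"rx":0,"ry":0,"rz":0},
  {"dx":0,"dy":-1,"dz":0,"rx":0,"ry":0,"rz":0},
])

```text
t: 29.4
tcp_pos: [0.6287, 0.1684, 0.208]
tool_rot: [0.895, 0.14, 0.416, -0.083]
force: [-0.2, -0.2, -2.4]
finger_gap: 0.615
gripper_force: 58.1
```

```bash
cat > st.py <<'E'
from h import *
from scipy.spatial.transform import Rotation as R
s=sensors.sense();r=R.from_quat(s['tool_rot']);M=r.as_matrix()
c=np.radians(16.3);G=R.from_quat([np.cos(c/2),np.sin(c/2),0,0])
print(s['t'],s['tcp_pos'],'q',s['q'],s['force'],'tilt',np.degrees(np.arccos(-M[2,2])),'turn to upright, units',(G*r.inv()).as_rotvec(degrees=True)/30)
E
python3 st.py
```

```text
29.4 [0.6287 0.1684 0.208 ] q [-0.0733  0.4537  2.0801  2.1512  0.3892 -0.8574] [-0.2239 -0.1893 -2.3726] tilt 50.15900713469296 turn to upright, units [-0.5571  1.5765 -0.0466]
```

Emit:
move_arm([
  {"dx":-0.2,"dy":-0.4,"dz":0,"rx":-0.0557,"ry":0.158,"rz":-0.005},
  {"dx":-0.2,"dy":-0.4,"dz":0,"rx":-0.0557,"ry":0.158,"rz":-0.005},
  {"dx":-0.2,"dy":-0.4,"dz":0,"rx":-0.0557,"ry":0.158,"rz":-0.005},
  {"dx":-0.2,"dy":-0.4,"dz":0,"rx":-0.0557,"ry":0.158,"rz":-0.005},
  {"dx":-0.2,"dy":-0.4,"dz":0,"rx":-0.0557,"ry":0.158,"rz":-0.005},
  {"dx":-0.2,"dy":-0.4,"dz":0,"rx":-0.0557,"ry":0.158,"rz":-0.005},
  {"dx":-0.2,"dy":-0.4,"dz":0,"rx":-0.0557,"ry":0.158,"rz":-0.005},
  {"dx":-0.2,"dy":-0.2,"dz":0,"rx":-0.0557,"ry":0.158,"rz":-0.005},
  {"dx":-0.2,"dy":0,"dz":0,"rx":-0.0557,"ry":0.158,"rz":-0.005},
  {"dx":-0.2,"dy":0,"dz":0,"rx":-0.0557,"ry":0.158,"rz":-0.005},
])

```text
t: 30.65
tcp_pos: [0.5847, 0.1269, 0.2072]
tool_rot: [0.986, 0.144, 0.075, -0.038]
force: [0.0, -0.0, -3.1]
finger_gap: 0.609
gripper_force: 58.1
```

```bash
python3 st.py
```

```text
30.65 [0.5847 0.1269 0.2072] q [-0.0286  0.4258  1.6264  0.1228  0.9577  1.1872] [ 0.039  -0.0276 -3.1248] tilt 9.641416090265944 turn to upright, units [-0.184   0.2635 -0.0122]
```

Emit:
move_arm([
  {"dx":-0.2,"dy":-0.3,"dz":0,"rx":-0.037,"ry":0.053,"rz":-0.002},
  {"dx":-0.2,"dy":-0.3,"dz":0,"rx":-0.037,"ry":0.053,"rz":-0.002},
  {"dx":-0.2,"dy":-0.3,"dz":0,"rx":-0.037,"ry":0.053,"rz":-0.002},
  {"dx":-0.2,"dy":-0.3,"dz":0,"rx":-0.037,"ry":0.053,"rz":-0.002},
  {"dx":-0.2,"dy":-0.3,"dz":0,"rx":-0.037,"ry":0.053,"rz":-0.002},
  {"dx":0,"dy":0,"dz":-0.4,"rx":0,"ry":0,"rz":0},
  {"dx":0,"dy":0,"dz":-0.8,"rx":0,"ry":0,"rz":0},
  {"dx":0,"dy":0,"dz":-0.8,"rx":0,"ry":0,"rz":0},
  {"dx":0,"dy":0,"dz":-0.8,"rx":0,"ry":0,"rz":0},
  {"dx":0,"dy":0,"dz":-0.4,"rx":0,"ry":0,"rz":0},
])

```text
t: 31.9
tcp_pos: [0.5597, 0.0897, 0.1247]
tool_rot: [0.99, 0.143, 0.0, -0.001]
force: [-1.2, 0.5, -2.2]
finger_gap: 0.611
gripper_force: 58.1
```

```bash
python3 st.py
```

```text
31.9 [0.5597 0.0897 0.1247] q [-0.0389  0.5537  1.6555  0.0017  0.9324  1.2446] [-1.201   0.5469 -2.2453] tilt 0.07895746186094765 turn to upright, units [-0.0026  0.0002 -0.0034]
```

Emit:
move_arm([
  {"dx":0,"dy":0,"dz":-0.4,"rx":0,"ry":0,"rz":0},
  {"dx":0,"dy":0,"dz":-0.7,"rx":0,"ry":0,"rz":0},
  {"dx":0,"dy":0,"dz":-0.8,"rx":0,"ry":0,"rz":0},
  {"dx":0,"dy":0,"dz":-0.8,"rx":0,"ry":0,"rz":0},
  {"dx":0,"dy":0,"dz":-0.6,"rx":0,"ry":0,"rz":0},
  {"dx":0,"dy":0,"dz":-0.4,"rx":0,"ry":0,"rz":0},
  {"dx":0,"dy":0,"dz":-0.1,"rx":0,"ry":0,"rz":0},
  {"dx":0,"dy":0,"dz":-0.04,"rx":0,"ry":0,"rz":0},
  {"dx":0,"dy":0,"dz":-0.04,"rx":0,"ry":0,"rz":0},
  {"dx":0,"dy":0,"dz":0,"rx":0,"ry":0,"rz":0},
])

```text
t: 33.15
tcp_pos: [0.561, 0.0897, 0.0298]
tool_rot: [0.99, 0.143, 0.002, -0.0]
force: [-0.1, -0.4, -1.0]
finger_gap: 0.608
gripper_force: 58.1
```

Emit:
move_arm([
  {"dx":0,"dy":0,"dz":-0.03,"rx":0,"ry":0,"rz":0},
  {"dx":0,"dy":0,"dz":-0.03,"rx":0,"ry":0,"rz":0},
  {"dx":0,"dy":0,"dz":0,"rx":0,"ry":0,"rz":0},
  {"dx":0,"dy":0,"dz":0,"rx":0,"ry":0,"rz":0},
  {"dx":0,"dy":0,"dz":0,"rx":0,"ry":0,"rz":0},
  {"dx":0,"dy":0,"dz":0,"rx":0,"ry":0,"rz":0},
  {"dx":0,"dy":0,"dz":0,"rx":0,"ry":0,"rz":0},
  {"dx":0,"dy":0,"dz":0,"rx":0,"ry":0,"rz":0},
  {"dx":0,"dy":0,"dz":0,"rx":0,"ry":0,"rz":0},
  {"dx":0,"dy":0,"dz":0,"rx":0,"ry":0,"rz":0},
])

```text
t: 34.4
tcp_pos: [0.5607, 0.0897, 0.0279]
tool_rot: [0.99, 0.143, 0.001, -0.0]
force: [-1.1, 0.1, -1.9]
finger_gap: 0.606
gripper_force: 58.1
```

Emit:
move_arm([
  {"dx":0,"dy":0,"dz":-0.04,"rx":0,"ry":0,"rz":0},
  {"dx":0,"dy":0,"dz":-0.04,"rx":0,"ry":0,"rz":0},
  {"dx":0,"dy":0,"dz":-0.03,"rx":0,"ry":0,"rz":0},
  {"dx":0,"dy":0,"dz":0,"rx":0,"ry":0,"rz":0},
  {"dx":0,"dy":0,"dz":0,"rx":0,"ry":0,"rz":0},
  {"dx":0,"dy":0,"dz":0,"rx":0,"ry":0,"rz":0},
  {"dx":0,"dy":0,"dz":0,"rx":0,"ry":0,"rz":0},
  {"dx":0,"dy":0,"dz":0,"rx":0,"ry":0,"rz":0},
  {"dx":0,"dy":0,"dz":0,"rx":0,"ry":0,"rz":0},
  {"dx":0,"dy":0,"dz":0,"rx":0,"ry":0,"rz":0},
])

```text
t: 35.65
tcp_pos: [0.5608, 0.0896, 0.0252]
tool_rot: [0.99, 0.143, 0.002, -0.0]
force: [-0.2, -0.4, -2.1]
finger_gap: 0.607
gripper_force: 58.1
```

Emit:
move_arm([
  {"dx":0,"dy":0,"dz":-0.03,"rx":0,"ry":0,"rz":0},
  {"dx":0,"dy":0,"dz":-0.03,"rx":0,"ry":0,"rz":0},
  {"dx":0,"dy":0,"dz":0,"rx":0,"ry":0,"rz":0},
  {"dx":0,"dy":0,"dz":0,"rx":0,"ry":0,"rz":0},
  {"dx":0,"dy":0,"dz":0,"rx":0,"ry":0,"rz":0},
  {"dx":0,"dy":0,"dz":0,"rx":0,"ry":0,"rz":0},
  {"dx":0,"dy":0,"dz":0,"rx":0,"ry":0,"rz":0},
  {"dx":0,"dy":0,"dz":0,"rx":0,"ry":0,"rz":0},
  {"dx":0,"dy":0,"dz":0,"rx":0,"ry":0,"rz":0},
  {"dx":0,"dy":0,"dz":0,"rx":0,"ry":0,"rz":0},
])

```text
t: 36.9
tcp_pos: [0.561, 0.0897, 0.0245]
tool_rot: [0.99, 0.143, 0.002, -0.0]
force: [-1.1, 0.9, 5.8]
finger_gap: 0.607
gripper_force: 59.0
```

Contact with the table. I'll release, rise and look.

Emit:
move_arm([
  {"dx":0,"dy":0,"dz":0,"rx":0,"ry":0,"rz":0},
  {"dx":0,"dy":0,"dz":0,"rx":0,"ry":0,"rz":0},
  {"dx":0,"dy":0,"dz":0,"rx":0,"ry":0,"rz":0},
  {"dx":0,"dy":0,"dz":0,"rx":0,"ry":0,"rz":0},
  {"dx":0,"dy":0,"dz":0,"rx":0,"ry":0,"rz":0},
  {"dx":0,"dy":0,"dz":0.3,"rx":0,"ry":0,"rz":0},
  {"dx":0,"dy":0,"dz":0.6,"rx":0,"ry":0,"rz":0},
  {"dx":0,"dy":0,"dz":1,"rx":0,"ry":0,"rz":0},
  {"dx":0,"dy":0,"dz":1,"rx":0,"ry":0,"rz":0},
  {"dx":0,"dy":0,"dz":1,"rx":0,"ry":0,"rz":0},
], claw=100)

```text
t: 38.15
tcp_pos: [0.561, 0.0897, 0.1232]
tool_rot: [0.99, 0.143, 0.002, -0.0]
force: [-0.6, 0.5, 0.4]
finger_gap: 1.003
gripper_force: 0.0
```

Emit:
move_arm([
  {"dx":-0.5,"dy":0,"dz":0.8,"rx":0,"ry":0,"rz":0},
  {"dx":-0.8,"dy":0,"dz":0.8,"rx":0,"ry":0,"rz":0},
  {"dx":-0.8,"dy":0,"dz":0.8,"rx":0,"ry":0,"rz":0},
  {"dx":-0.8,"dy":0,"dz":0.5,"rx":0,"ry":0,"rz":0},
  {"dx":-0.5,"dy":0,"dz":0,"rx":0,"ry":0,"rz":0},
  {"dx":0,"dy":0,"dz":0,"rx":0,"ry":0,"rz":0},
  {"dx":0,"dy":0,"dz":0,"rx":0,"ry":0,"rz":0},
  {"dx":0,"dy":0,"dz":0,"rx":0,"ry":0,"rz":0},
  {"dx":0,"dy":0,"dz":0,"rx":0,"ry":0,"rz":0},
  {"dx":0,"dy":0,"dz":0,"rx":0,"ry":0,"rz":0},
])

```text
t: 39.4
tcp_pos: [0.4759, 0.0896, 0.1934]
tool_rot: [0.99, 0.143, 0.001, -0.0]
force: [0.2, 0.9, 0.6]
finger_gap: 1.001
gripper_force: 0.0
```

```bash
python3 - <<'E'
from h import *
b=cams.snapshot("top")[:,:,::-1];a=cams.snapshot("side")[:,:,::-1]
cv2.imwrite('pics/c7.png',np.hstack([cv2.resize(a[150:330,130:370],(400,300),interpolation=2),cv2.resize(b[190:370,120:360],(400,300),interpolation=2)]))
z=[cv2.resize(a[150:225,155:255],(400,300),interpolation=2),cv2.resize(b[212:302,118:238],(400,300),interpolation=2)]
cv2.imwrite('pics/c7.png',np.vstack([cv2.imread('pics/c7.png'),np.hstack(z)]))
E
python3 st.py
```

```text
39.5 [0.4758 0.0896 0.1936] q [-0.046   0.3521  1.7907  0.0015  0.9962  1.2377] [-0.2053  0.4024  0.3735] tilt 0.16645157063971824 turn to upright, units [-0.0021  0.0051 -0.0035]
```

View pics/c7.png

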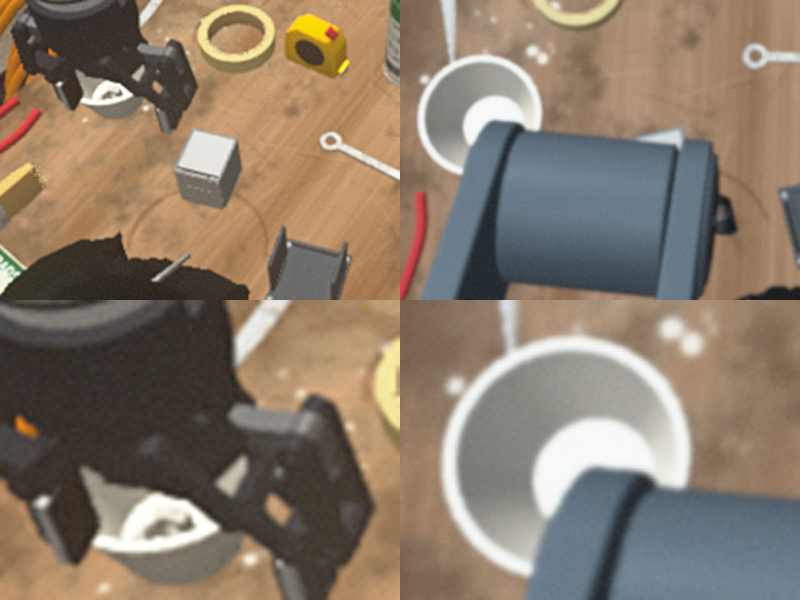

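The caddy stands upright with its flap shut and no nut visible through the roof. The bowl is unmoved with nuts inside, and nothing lies on the table. One numeric check of the roof patch before handing in:

```bash
python3 - <<'E'
from h import *
a=cams.snapshot("side")
b=cv2.resize(cv2.imread('pics/s3.png'),None,fx=1/3,fy=1/3,interpolation=cv2.INTER_AREA)[:,:,::-1]
for n,im in(('full',b),('now',a[160:320,150:350])):
    m=np.zeros(im.shape[:2],np.uint8);cv2.fillConvexPoly(m,np.array([(88,91),(111,97),(118,76),(98,73)]),1)
    g=im.mean(2)[m>0];print(n,g.std(),g.max()-np.median(g),g.max(),np.median(g))
E
```

```text
full 19.239061469370647 22.333333333333314 252.66666666666666 230.33333333333334
now 27.73073926169297 7.0 235.33333333333334 228.33333333333334
```

Emit:
move_arm([
  {"dx":0,"dy":-0.5,"dz":0,"rx":0,"ry":0,"rz":0},
  {"dx":0,"dy":-1,"dz":0,"rx":0,"ry":0,"rz":0},
  {"dx":0,"dy":-1,"dz":0,"rx":0,"ry":0,"rz":0},
  {"dx":0,"dy":-1,"dz":0,"rx":0,"ry":0,"rz":0},
  {"dx":0,"dy":-1,"dz":0,"rx":0,"ry":0,"rz":0},
  {"dx":0,"dy":-1,"dz":0,"rx":0,"ry":0,"rz":0},
  {"dx":0,"dy":-1,"dz":0,"rx":0,"ry":0,"rz":0},
  {"dx":0,"dy":-1,"dz":0,"rx":0,"ry":0,"rz":0},
  {"dx":0,"dy":-0.5,"dz":0,"rx":0,"ry":0,"rz":0},
  {"dx":0,"dy":0,"dz":0,"rx":0,"ry":0,"rz":0},
])

```text
t: 40.8
tcp_pos: [0.4757, -0.1112, 0.1937]
tool_rot: [0.99, 0.142, 0.002, -0.0]
force: [0.0, 0.3, -0.6]
finger_gap: 0.997
gripper_force: 0.0
```

```bash
python3 - <<'E'
from h import *
a=cams.snapshot("top").mean(2);o=cv2.imread('pics/top0.png').mean(2)
u=px("top",(.561,.089,.062));print(u)
x,y=u.round().astype(int)
print(a[y-18:y+20:2,x-20:x+22:2].round().astype(int))
# bowl: dark pixels on white bottom
d=(o-a)[225:300,130:208]>30
print(d.sum());n,l,s,c=cv2.connectedComponentsWithStats(d.astype('uint8'));print(s[1:],c[1:]+[130,225])
print(a[246:296:2,150:208:2].round().astype(int))
E
```

```text
[278.8166 288.4937]
[[130 124 125 124 129 138 150 166 180 193 202 208 214 217 204 157 138 138
  128 124 116]
 [141 146 157 170 182 195 203 211 217 217 219 219 220 219 211 167 139 134
  130 127 115]
 [182 198 206 211 216 220 217 220 219 219 219 217 219 221 214 178 139 132
  128 126 119]
 [199 218 219 218 218 219 220 218 220 219 219 220 218 217 215 190 144 126
  125 128 122]
 [192 217 219 219 219 219 220 216 216 218 216 218 216 218 217 196 153 124
  118 118 119]
 [176 217 219 218 217 217 217 217 218 217 216 217 217 218 218 208 164 123
  114 111 111]
 [168 213 219 217 217 217 216 218 218 216 218 218 219 220 218 214 176 128
  110 106 106]
 [152 204 220 218 218 218 217 216 221 217 216 217 218 217 218 216 186 135
  111 108 116]
 [141 198 219 218 216 218 215 215 217 217 217 219 217 218 218 218 194 147
  114 114 123]
 [133 184 217 218 216 217 219 219 220 218 218 219 217 218 217 217 205 158
  115 110 120]
 [122 171 216 219 218 217 217 218 216 219 218 216 217 218 217 216 211 170
  121 104 107]
 [120 164 208 219 217 218 217 216 218 218 217 218 218 218 216 219 215 183
  127 110 113]
 [119 148 20
[... 2987 characters left out ...]
200 203 209 215 223 226 229 232 236 237 239 239
  241 246 246 229 164 133 134 130 136 136 133]
 [185 183 187 193 195 198 205 210 214 218 221 222 227 230 233 236 239 243
  245 245 227 166 134 132 134 137 137 136 132]
 [232 212 197 196 200 204 207 214 216 218 222 226 228 232 234 239 244 246
  240 206 156 135 134 138 137 136 138 138 134]
 [245 243 235 224 219 215 213 217 216 220 224 228 234 238 244 246 243 228
  178 154 144 132 133 136 132 134 135 140 136]
 [212 236 242 245 244 242 239 238 239 240 241 243 246 244 240 225 194 162
  152 148 141 130 128 134 133 134 137 141 135]
 [140 157 185 215 230 240 242 241 242 241 240 234 224 202 172 159 151 148
  149 146 139 131 131 133 130 130 139 143 131]]
```

The caddy's roof is uniform, so it is empty, and the nut cluster lies inside the bowl.

```bash
python3 -c "
from station import order
print(order.sign_off())"
```

```text
the job is handed in; nothing more can be done
None
```

I handed the job in: the caddy is empty, standing upright on the table and released. The nuts are in the bowl, though they lie in one cluster so I couldn't count all three separately, and I saw none on the table and nothing else moved.

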